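Slide the cast board into its notches and swing the catch over it

ROBOT

A 6-joint arm with a two-finger parallel gripper is mounted at the origin on a cart in front of the work surface, level with it; the furniture and walls round the work are solid. World frame = base frame: x ahead of the robot, y to its left, z up, the work surface at z = 0. Lengths are in mm, angles in rad, forces in N, time in s.
With the tool pointing down it reaches from about 400 to 925 mm from the base axis. Payload 12.5 kg.
Tool frame: the origin (TCP) lies where the fingers leave the gripper's body, on its centre line; the fingertips stand 78 mm ahead of it and the grasp point (between the pads) lies 59 mm ahead of it (env.tip_extent is the distance from the TCP to the fingertips, in mm); z points along the fingers, y is the direction in which the jaws open and shut (so a half turn about z gives the same grasp; the last joint's range is limited). The gripper opens to 95 mm and grips with 3 to 60 N. Pads are 20 mm wide; open, the fingers measure 119 mm over their backs; the gripper's body (75 mm by 180 mm) begins 59 mm behind the grasp point.
Start: joints at [-1.449, 0.491, 1.559, -0, 1.092, -0.106], TCP at [141.168, -608.859, 292.261] pointing down, gripper open.
Joint ranges: [-3.1, 3.1], [-0.84, 2.19], [0.05, 2.79], [-1.13, 4.28], [0.06, 2.93], [-2.69, 2.69]. Speed limits (rad/s): [2.22, 2.22, 2.79, 3.14, 3.14, 3.14].

INTERFACE

Orientations are given as [roll, pitch, yaw] about the fixed x, y, z axes, in that order (R = Rz(yaw) Ry(pitch) Rx(roll)).
In Python, from cell import env gives the robot as it stands. The module is installed in compiled form; this text tells all that it offers.
- The arm moves only by the tool play_rows, never from a script. Its argument "targets" is a list of rows, each an object with "linear": the shift along the tool's x, y, z in mm, a list of three; "turn": the turn about the tool's z in rad. A call has 1 to 20 rows; each row is the pose to reach, as a shift and turn from the pose commanded when the call began, along the tool's axes at that moment; what a row does not reach only later rows make up. A row lasts 1/8 s, in which the tool goes at most 62.5 mm and 10.7 degrees, less where a joint would pass 70% of its speed; a pose out of reach is approached as far as the arm can. A call with a gripper value outside its range is refused whole. "hand" is the finger opening in mm, from 0 to 95.1, set as the call begins (left out, the last holds). The fingers move at their own pace and stop on an object; the grip force is fixed at half the most. Time passes only in rows, so rows that repeat a pose let the fingers close. It gives the time, the measured TCP pose, the force and the opening at its end, in the units of the state.
- env.state(): the state, without advancing time (a new reading comes with each control period).
- env.read_camera(name): name is "scene" or "side" or "wrist"; returns (picture, depth): 400x640x3 uint8, red, green, blue; 400x640 float32, mm along the optical axis (not along the pixel's ray), 0 where there is no reading.
- env.camera_params(name): a dict with "fx", "fy", "cx", "cy" (pixels), "R" (3x3) and "t" (3): a world point X has camera coordinates R X + t. Camera axes: x right, y down, z forward; pixel columns grow to the right and rows downward; lengths in mm; the calibration is good to about 2 mm. The wrist camera is an equidistant fisheye: a pixel r from the principal point sees the ray r / f radians off the axis. A picture is of the moment at which its call begins: read the wrist's pose just before it. camera_params takes no time and is no camera call; for the wrist camera it gives the pose at the moment of the call.
- env.job_done(): hands the job in, once; it reports no verdict.
The state is a dict: "t": time; "joints": joint angles; "qvel": joint speeds; "tau": joint torques, N m; "eef_pos": TCP position; "tcp_rot": TCP orientation; "ft_force": force on the tool from outside, world axes, zero at the start; "moment": the same for the moment, N m; "opening": opening from 0.0 (shut) to 1.0 (fully open).
Only numpy, scipy, OpenCV 4.12 (cv2) and the standard library are available. Lean on these libraries where they do the work, as an engineer would, in place of code of your own. Each camera call takes 0.05 s, during which the arm holds its last target.

TASK

Push the plywood board that carries the plaster cast along the rails of its stand, away from the stand's open end, until it drops into the locating notches. Then swing the steel catch at the stand's left side all the way round across the board, so that it is locked down, and move clear. Only push, with the fingertips: lift nothing, do not touch the cast, which must stay standing on the board, and leave the other things where they stand.

Things in the scene. Friction and masses are not known exactly. Their poses are not given: they have to be found in the camera images.
- stand: Fixed metal stand, 250 x 140 x 66 mm. Origin on the bench under it; x = push direction, from the open end (x=-120 mm) to a cross stop (x=+130); y = left along x; z up. Rails at y=-40 and +40 (16 wide, top z=45; between them open down to z=10); outside them guides (inner faces y=-57.5 and +57.5, top z=66), 2.5 mm clear of the board on each side.
- notch (a point): Point on the stand's middle line, level with the rail tops, where the board's origin lies when it drops: stand x=+35 mm. Each rail has two cross notches, 15 mm wide, 7 mm deep, 50 mm before and behind this point; both of the board's cleats fall into them together, and the notches' far walls then stop it. Sliding takes about 3 to 7 N.
- board: Loose plywood board, 0.25 kg, 140 (x) x 110 (y) x 18 mm, riding on the rails on two cross cleats 10 mm high and wide, 50 mm before and behind its middle. Origin: middle, underside of the cleats; axes as the stand's; wood 10 to 28 mm above it, then a 2 mm cork pad on the farther part. Origin 45 mm above the bench on the rails, 38 when dropped. It starts 45 to 80 mm short.
- board_near (a point): Middle of the board's near edge face (the flat vertical face to push on, 110 mm wide, 18 mm high), at half its thickness: 64 mm above the bench on the rails, 57 mm when dropped.
- catch (a joint): Swing of the steel catch: 0 = it points to the stand's -x along the guide (open); grows anticlockwise seen from above; 1.57 = points to -y, square across the board, at its stop. Starts at -0.5 (outward) to 0. Stiff (about 1 N at its end), stays where left. Its bar, 60 mm from pivot to end, 12 wide, lies 69 to 81 mm above the bench: 3 mm over the dropped board, blocked by it before that.
- catch_pivot (a point): Upright pivot axis of the catch, at stand x=-5, y=+79 mm, at the underside of its bar, 69 mm above the bench.
- catch_peg (a point): Foot of the black upright peg near the catch's free end, 52 mm from the pivot, on the bar's top, 81 mm above the bench; the peg is 10 mm thick and rises 18 mm above this point.
- cast_center (a point): Centre, half-way up, of the loose buff plaster jaw cast (65 x 77 x 55 mm, 0.18 kg) that stands on the cork pad on the board's farther part. Not to be touched.
- white_bottle: White squeeze bottle with nozzle, 54 mm across, 122 mm high, standing to the right of the stand; origin at the centre of its underside. Leave alone.
- amber_bottle: Amber bottle with white cap, 42 mm across, 91 mm high, standing to the right of the stand; origin at the centre of its underside. Leave alone.
- carton: Small white and blue carton, 43 x 56 x 22 mm, lying to the left of the stand; origin at the centre of its underside. Leave alone.
- wax_pot: Round clear pot of pink wax, 51 mm across, 21 mm high, to the left of the stand; origin at the centre of its underside. Leave alone.
Mind the look-alikes: they are no part of the job. Several things have the shape of the board; the one meant has the colours described above. Leave any green look-alike of the part that bears cast_center alone.

How it is judged (in metres and radians):
On the way, in this order (a step that is already met when the one before it is completed fails the run):
1. the board has dropped into the notches, the catch still off it (z of board in the frame of stand below 0.0405 m and x of board in the frame of stand between 0.028 and 0.042 m and angle between the z axis of board and the z axis of stand, either way round below 0.04 rad and value of joint catch below 0.4 rad), for 0.2 s.
2. the catch stands across the board (z of board in the frame of stand below 0.0405 m and x of board in the frame of stand between 0.028 and 0.042 m and angle between the z axis of board and the z axis of stand, either way round below 0.04 rad and value of joint catch above 1.45 rad), for 0.2 s.
At the end, for the whole second after the job is handed in: The board lies level in its notches (origin within 2.5 mm of its dropped height of 38 mm and 28 to 42 mm along the stand), the catch is turned at least 1.45 rad, i.e. within about 7 degrees of square across it, the cast stands upright on the board, and all is at rest (all of step 2 and linear speed of board below 0.01 m/s and velocity of joint catch below 0.05 rad/s and angle between cast_center's own z axis and vertical below 0.1 rad and z of cast_center in the frame of board between 0.052 and 0.063 m); the robot touches nothing.
It fails at once if the board is lifted off the rails or tipped (z of board in the frame of stand above 0.055 m or angle between the z axis of board and the z axis of stand, either way round above 0.2 rad).
It fails at once if the cast is touched, lifted or tipped (contact force between any of the fingers, the arm and cast above 0.5 N or z of cast_center in the frame of board above 0.07 m or angle between cast_center's own z axis and vertical above 0.3 rad).
It fails at once if one of the bystanders is displaced by more than 15 mm or tipped (distance of any of white_bottle, amber_bottle, carton, wax_pot from where it was at the start of the episode above 0.015 m or angle between any of white_bottle, amber_bottle, carton, wax_pot's own z axis and vertical above 0.3 rad).
It also fails if it takes over 51 s, if anything falls off the work surface, if the arm or the gripper's body presses on something with over 40 N, if the wrist force passes 120 N, or if a joint passes its speed limit or range.

## Working session

There is one attempt and no reset: what is moved stays moved. The work goes in short steps, Python scripts to look and compute and a tool call to move; the robot and the scene stay as the last step left them, time stands still between calls to the robot, and variables do not carry over. Pictures are saved under pics/ and viewed, and the job is handed in when it is done.

Besides the shell and the picture viewer there is one more tool, called by a JSON object that holds its "name" and its "arguments". play_rows: Moves the arm, as the interface text tells. Its arguments: {"type":"object","properties":{"targets":{"type":"array","items":{"type":"object","properties":{"linear":{"type":"array","items":{"type":"number"}},"turn":{"type":"number"}}}},"hand":{"type":"number"}},"required":["targets"]}

```bash
mkdir -p pics
python3 - <<'E'
from cell import env
import cv2,numpy as np
print(env.state()); print(env.tip_extent)
for n in ["scene","side","wrist"]:
    p,d=env.read_camera(n); cv2.imwrite(f"pics/{n}0.png",p[:,:,::-1]); np.savez(f"{n}0.npz",p=p,d=d,**env.camera_params(n)); print(n,env.camera_params(n))
E
```

```text
{'t': 0.0, 'joints': array([-1.44861434e+00,  4.91563865e-01,  1.55945111e+00, -6.18436884e-05,
        1.09169185e+00, -1.05605792e-01]), 'qvel': array([-0.00121143, -0.00117563,  0.00012422,  0.00127077, -0.00103217,
        0.00026238]), 'tau': array([-1.27628598e-03, -6.12645507e+01, -2.58180517e+01,  6.92520663e-02,
        4.82087815e-02, -1.30670296e-04]), 'eef_pos': array([ 141.1282072 , -608.69588567,  291.65845327]), 'tcp_rot': array([-3.14047891e+00, -6.29013137e-05,  2.27816280e-01]), 'ft_force': array([ 0.24035841,  0.08707662, -1.0363931 ]), 'moment': array([ 0.02462288, -0.0111513 , -0.00417349]), 'opening': 1.0016537867065736}
77.60000000000001
scene {'fx': 506.80400608291205, 'fy': 506.80400608291205, 'cx': 319.3714263273635, 'cy': 197.15769918334323, 'R': array([[-0.52671714, -0.84963669, -0.02620192],
       [-0.36359725,  0.25305362, -0.89652713],
       [ 0.76835284, -0.46268927, -0.44221325]]), 't': array([474.79247456, 260.4468959 , 683.10492242])}
side {'fx': 397.0474556649877, 'fy': 397.0474556649877, 'cx': 323.17053482887354, 'cy': 200.11428210554237, 'R': array([[-0.99960398,  0.01409719, -0.02435459],
       [ 0.02804734,  0.56940048, -0.82158167],
       [ 0.00228552, -0.82193939, -0.56957038]]), 't': array([ 603.01276215,  -40.82380079, 1060.82493901])}
wrist {'fx': 309.70691628693146, 'fy': 309.70691628693146, 'cx': 317.6628885834097, 'cy': 204.0733954596664, 'R': array([[ 2.26589562e-01, -9.73990039e-01, -7.57460985e-04],
       [-9.41707487e-01, -2.19277764e-01,  2.55155386e-01],
       [-2.48684899e-01, -5.71022405e-02, -9.66899765e-01]]), 't': array([-625.75833606,  -29.05392324,  387.96283163])}
```

View pics/scene0.png

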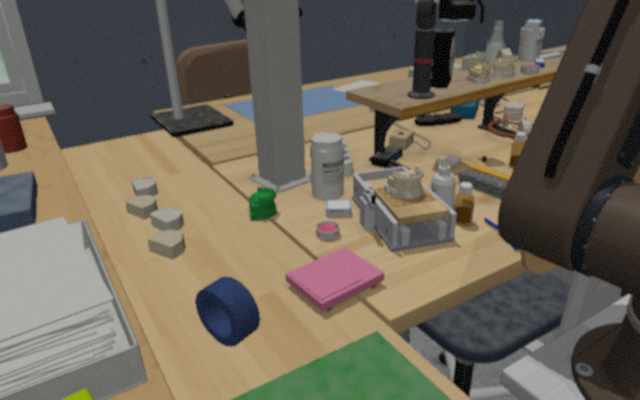

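View pics/side0.png

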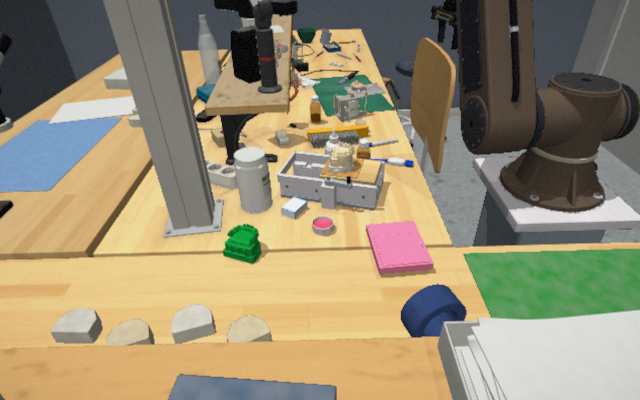

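View pics/wrist0.png

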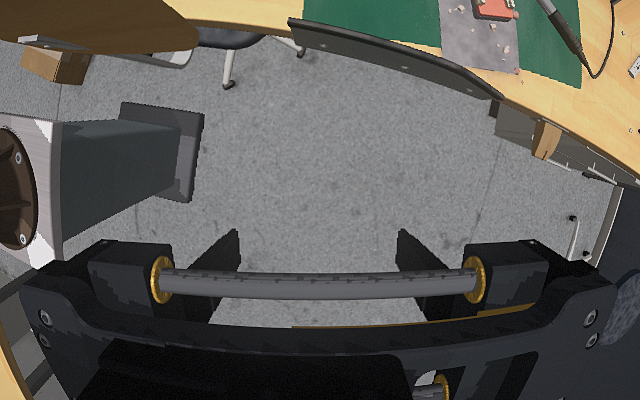

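Run:
```python
import cv2,numpy as np
a=cv2.imread("pics/scene0.png")[150:260,300:490]; b=cv2.imread("pics/side0.png")[130:225,260:410]
cv2.imwrite("pics/c1.png",cv2.resize(a,None,fx=4.2,fy=4.2,interpolation=2)); cv2.imwrite("pics/c2.png",cv2.resize(b,None,fx=5.2,fy=5.2,interpolation=2))
for n,pts in (("scene",[(405,210),(405,180),(430,235),(372,225),(335,270),(390,205)]),("side",[(330,185),(345,155),(370,170)])):
    z=np.load(n+"0.npz")
    for u,v in pts:
        d=z['d'][v,u]; X=z['R'].T@(np.array([(u-z['cx'])/z['fx']*d,(v-z['cy'])/z['fy']*d,d])-z['t']); print(n,u,v,X.round())
```

```text
scene 405 210 [497.  47.  74.]
scene 405 180 [533.  20. 119.]
scene 430 235 [474.  -3.  11.]
scene 372 225 [573.  70.  11.]
scene 335 270 [455. 243.  29.]
scene 390 205 [532.  57.  73.]
side 330 185 [586.  79.  70.]
side 345 155 [547.  25. 121.]
side 370 170 [483.  20.  74.]
```

View pics/c1.png

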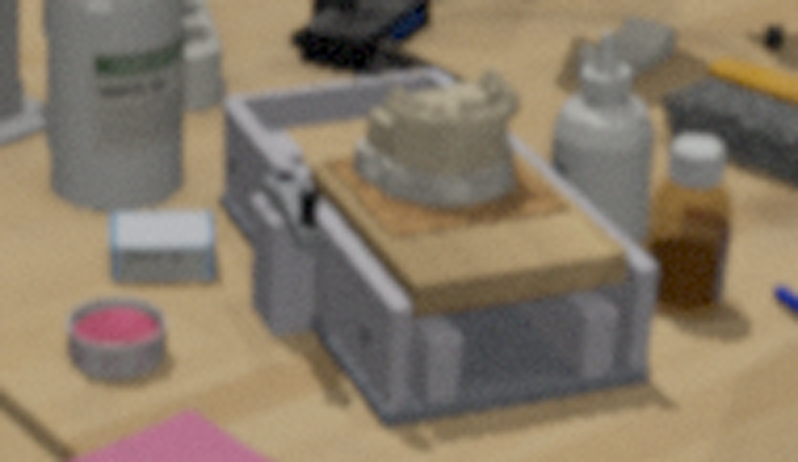

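View pics/c2.png

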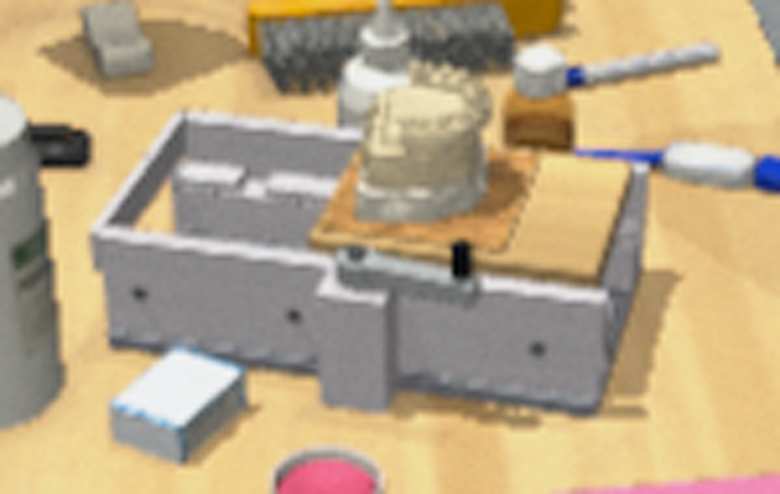

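```bash
cat > h.py <<'E'
import numpy as np
def cloud(f):
    z=np.load(f); d=z['d']; v,u=np.mgrid[:400,:640]; m=d>0
    P=np.stack([(u-z['cx'])/z['fx']*d,(v-z['cy'])/z['fy']*d,d],-1)
    return ((P-z['t'])@z['R'])[m], z['p'][m]
E
python3 - <<'E'
from h import cloud; import numpy as np,cv2
im=np.full((700,800,3),255,np.uint8)
for n in("scene","side"):
    X,c=cloud(n+"0.npz")
    s=(X[:,0]>390)&(X[:,0]<760)&(abs(X[:,1])<170)&(X[:,2]>3)&(X[:,2]<130)
    X=X[s]
    for lo,hi,nm in((60,69,'guide'),(70,78,'bd')):
        P=X[(X[:,2]>lo)&(X[:,2]<hi)]; print(n,nm,len(P),P.min(0).round(),P.max(0).round())
    for p in X:
        k=p[2]
        col=(0,0,255) if 60<k<69 else (0,160,0) if 69<k<78 else (255,120,0) if k>=78 else (200,200,200)
        cv2.circle(im,(int((p[0]-390)*2.1),int((170-p[1])*2.05)),2 if n=="side" else 1,col,-1)
cv2.imwrite("pics/top.png",im[:600])
E
```

```text
scene guide 1168 [ 438. -144.   60.] [760.  92.  69.]
scene bd 1542 [ 448. -145.   70.] [760. 101.  78.]
side guide 746 [ 440. -124.   60.] [759.  93.  69.]
side bd 1029 [ 450. -139.   70.] [758. 100.  78.]
```

View pics/top.png

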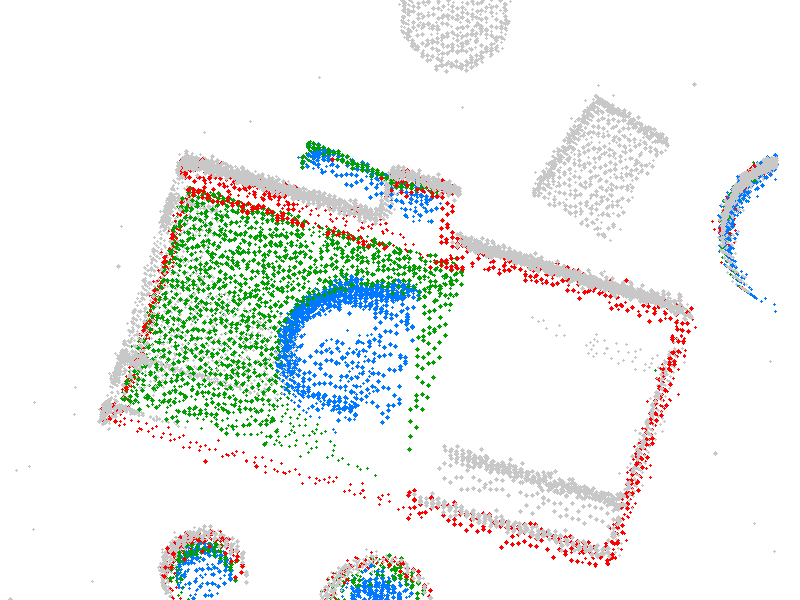

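Run:
```python
from h import cloud; import numpy as np,cv2
A=[cloud(n+"0.npz")[0] for n in("scene","side")]
X=np.vstack(A)
s=(X[:,0]>430)&(X[:,0]<730)&(X[:,1]>-110)&(X[:,1]<120)&(X[:,2]>3)&(X[:,2]<130); X=X[s]
G=X[(X[:,2]>61)&(X[:,2]<68.5)]
best=None
c0=np.array([575,10.])
def rot(P,a,c=c0):
    d=P[:,:2]-c; return np.stack([d@[np.cos(a),np.sin(a)],d@[-np.sin(a),np.cos(a)]],1)
from scipy.optimize import minimize_scalar
def sharp(a):
    y=rot(G,a)[:,1]; h=np.histogram(y,np.arange(-120,120,2))[0]; x=rot(G,a)[:,0]; return (h**2.).sum()
aa=np.arange(-.40,-.1,.005); sc=[sharp(a) for a in aa]; a=aa[np.argmax(sc)]
print(a)
L=rot(G,a); 
for nm,v in(("y",L[:,1]),("x",L[:,0])):
    h,e=np.histogram(v,np.arange(-160,160,3)); print(nm,[(int(b),int(k)) for b,k in zip(e,h) if k>8])
# line fits: far stop & left guide ridge beyond catch
m=(L[:,0]>40)&(L[:,1]>40)
p=np.polyfit(L[m][:,0],L[m][:,1],1);print('left',p, a+np.arctan(p[0]))
m=(L[:,0]>0)&(L[:,1]<-40);p=np.polyfit(L[m][:,0],L[m][:,1],1);print('right',p,a+np.arctan(p[0]))
m=(L[:,0]>100)&(abs(L[:,1])<55);p=np.polyfit(L[m][:,1],L[m][:,0],1);print('stop',p,a-np.arctan(p[0]))
```

```text
-0.29499999999999993
y [(-133, 12), (-130, 16), (-127, 24), (-124, 28), (-121, 10), (-118, 9), (-112, 12), (-109, 13), (-85, 37), (-82, 75), (-79, 61), (-76, 62), (-73, 14), (-70, 11), (-67, 9), (-64, 12), (-61, 11), (-52, 14), (-46, 12), (-43, 9), (-40, 11), (-37, 9), (-34, 10), (-31, 12), (-28, 11), (-22, 9), (-19, 14), (-16, 10), (-13, 11), (-10, 9), (-7, 11), (-4, 12), (-1, 12), (2, 9), (5, 10), (8, 11), (11, 11), (14, 9), (17, 11), (20, 11), (23, 11), (26, 11), (29, 9), (32, 17), (35, 95), (38, 65), (41, 99), (44, 110), (47, 161), (50, 140), (68, 20), (71, 36), (74, 26)]
x [(-118, 28), (-115, 37), (-112, 140), (-109, 70), (-106, 13), (-103, 15), (-100, 18), (-97, 15), (-94, 16), (-91, 17), (-88, 12), (-85, 16), (-82, 20), (-79, 12), (-76, 15), (-73, 14), (-70, 27), (-67, 41), (-64, 30), (-61, 15), (-58, 18), (-55, 21), (-52, 17), (-49, 14), (-46, 11), (-43, 17), (-40, 13), (-37, 16), (-34, 10), (-28, 11), (-22, 10), (-19, 16), (-16, 16), (-13, 15), (-10, 12), (-7, 12), (-4, 15), (2, 10), (5, 14), (8, 11), (11, 17), (14, 14), (17, 10), (20, 18), (23, 12), (29, 13), (35, 18), (38, 14), (41, 15), (47, 13), (50, 9), (53, 12), (56, 11), (59, 11), (62, 9), (65, 12), (68, 9), (71, 13), (74, 11), (80, 12), (83, 11), (86, 12), (92, 10), (95, 11), (98, 13), (101, 11), (104, 11), (107, 11), (110, 11), (113, 10), (116, 9), (119, 16), (122, 15), (125, 13), (128, 34), (131, 93), (134, 80), (137, 15)]
left [1.03325847e-02 4.68200309e+01] -0.2846677829380072
right [   0.30578222 -104.21526718] 0.0017531095218670245
stop [ -0.16818028 130.20765051] -0.12837897994302117
```

Run:
```python
from h import cloud; import numpy as np
X=np.vstack([cloud(n+"0.npz")[0] for n in("scene","side")])
s=(X[:,0]>430)&(X[:,0]<730)&(X[:,1]>-110)&(X[:,1]<120)&(X[:,2]>3)&(X[:,2]<130); X=X[s]
c0=np.array([575,10.])
def loc(P,a):
    d=P[:,:2]-c0; return np.stack([d@[np.cos(a),np.sin(a)],d@[-np.sin(a),np.cos(a)],P[:,2]],1)
a=-.285
for it in range(2):
    L=loc(X,a); g=(L[:,2]>61)&(L[:,2]<68.5)
    an=[]
    for nm,m,ax in(("left",g&(L[:,0]>20)&(L[:,0]<125)&(abs(L[:,1]-47)<9),0),("right",g&(L[:,0]>-110)&(abs(L[:,1]+80)<9),0),("stop",g&(abs(L[:,0]-131)<9)&(L[:,1]<35)&(L[:,1]>-70),1)):
        Q=L[m]; p=np.polyfit(Q[:,ax],Q[:,1-ax],1); r=Q[:,1-ax]-np.polyval(p,Q[:,ax])
        an.append(a+np.arctan(p[0])*(1 if ax==0 else -1)); print(nm,m.sum(),p,an[-1],np.percentile(Q[:,1-ax]-p[0]*Q[:,ax],[2,10,50,90,98]).round(1), r.std())
    a=np.mean(an); print('yaw',a)
```

```text
left 235 [4.48709062e-03 4.63166868e+01] -0.2805129394914063 [39.  41.5 47.  50.  51.1] 3.3776234100486193
right 221 [ 9.81211105e-03 -7.92517033e+01] -0.2751882038255195 [-85.5 -83.7 -79.2 -75.  -73. ] 3.2471275277623266
stop 177 [1.29466144e-02 1.33824259e+02] -0.29794589108854996 [129.7 130.9 133.8 136.7 138.4] 2.207400838519936
yaw -0.28454901146849193
left 235 [4.04211876e-03 4.63161442e+01] -0.28050691472750083 [39.  41.5 47.  50.  51.1] 3.3776169139131604
right 222 [ 9.88969439e-03 -7.92401648e+01] -0.2746596394839135 [-85.5 -83.7 -79.2 -75.  -72.9] 3.272860524048809
stop 177 [1.33953052e-02 1.33825013e+02] -0.2979435155671922 [129.7 130.9 133.8 136.7 138.4] 2.2074139504130486
yaw -0.2843700232595355
```

```bash
cat >> h.py <<'E'
YAW=-.282; O=np.array([577.6,-7.9])
def tost(P,a=YAW):
    d=P[:,:2]-O; return np.stack([d@[np.cos(a),np.sin(a)],d@[-np.sin(a),np.cos(a)],P[:,2]],1)
def tow(x,y,a=YAW): return O+[np.cos(a)*x-np.sin(a)*y,np.sin(a)*x+np.cos(a)*y]
E
python3 - <<'E'
from h import *
for n in ("scene","side"):
    X=tost(cloud(n+"0.npz")[0])
    b=X[(abs(X[:,1])<50)&(X[:,0]>-150)&(X[:,0]<60)&(X[:,2]>68)&(X[:,2]<79)]
    print(n,len(b),np.percentile(b,[.5,2,50,98,99.5],axis=0).round(1).tolist())
    near=[b[abs(b[:,1]-y)<5][:,0].min().round(1) for y in(-35,-15,5,25,45)];print(near,[b[abs(b[:,1]-y)<5][:,0].max().round(1) for y in(-35,-15,5,25,45)])
    e=X[(abs(X[:,1])<50)&(X[:,0]<-90)&(X[:,0]>-140)&(X[:,2]>57)&(X[:,2]<70)];print('face',len(e),np.median(e,0) if len(e) else 0)
    c=X[(X[:,1]>66)&(X[:,1]<125)&(X[:,0]>-80)&(X[:,0]<15)&(X[:,2]>71)&(X[:,2]<110)]
    print('catch',len(c),np.percentile(c,[1,50,99],axis=0).round(1).tolist()); p=np.polyfit(c[:,0],c[:,1],1);print(p)
    k=c[c[:,2]>88];print('peg',len(k),k.mean(0),k.min(0),k.max(0))
    o=X[(abs(X[:,0]+30)<170)&(abs(X[:,1])<50)&(X[:,2]>85)&(X[:,2]<140)];print('cast',o.min(0).round(),o.max(0).round())
    k=X[(X[:,2]>15)&(X[:,2]<150)&(X[:,0]>-160)&(X[:,0]<140)&(X[:,1]<-72)&(X[:,1]>-180)]; print('bottles',k.min(0),k.max(0))
E
```

```text
scene 1136 [[-120.1, -49.0, 68.3], [-119.0, -47.9, 69.3], [-78.7, 7.1, 74.0], [4.2, 48.6, 77.8], [14.5, 49.7, 78.6]]
[np.float64(-120.1), np.float64(-119.5), np.float64(-120.1), np.float64(-118.8), np.float64(-120.4)] [np.float64(-26.6), np.float64(-49.6), np.float64(-51.1), np.float64(-33.9), np.float64(16.3)]
face 265 [-117.65012485    0.96114005   63.60672288]
catch 175 [[-69.3, 70.8, 71.3], [-51.3, 86.6, 81.4], [-3.4, 93.0, 99.2]]
[-0.11050397 81.03661331]
peg 34 [-62.2810831   87.17688861  94.83051609] [-67.8878107   81.44421215  88.48041534] [-55.77267055  91.70643102 100.61830877]
cast [-57. -40.  85.] [  2.  39. 131.]
bottles [ -80.86136258 -142.62273808   15.13245963] [ 45.59111928 -90.04600181 122.27735899]
side 751 [[-119.3, -48.7, 69.9], [-118.5, -46.9, 71.0], [-73.4, 15.3, 73.5], [17.2, 48.5, 77.3], [19.6, 49.8, 78.7]]
[np.float64(-118.6), np.float64(-118.9), np.float64(-119.3), np.float64(-118.0), np.float64(-119.2)] [np.float64(18.8), np.float64(20.0), np.float64(19.8), np.float64(19.5), np.float64(20.1)]
face 25 [-119.23587121    3.28622017   64.21347168]
catch 198 [[-69.2, 73.2, 71.3], [-41.0, 86.9, 80.1], [-3.2, 92.8, 99.1]]
[-0.11599066 81.48476275]
peg 22 [-61.69855771  88.11688357  94.94665691] [-65.52138045  80.6574858   88.13532589] [-57.79532211  91.73509567  99.78768911]
cast [-56. -34.  85.] [  8.  40. 131.]
bottles [-153.41628597 -176.93055404   15.1136586 ] [ 49.61962264 -89.94427638 121.34712261]
```

Run:
```python
from h import *
for n in ("scene","side","wrist"):
    if n=="wrist": continue
    X,_=cloud(n+"0.npz")
    for y0 in range(-750,150,100):
        s=X[(X[:,1]>y0)&(X[:,1]<y0+100)&(X[:,2]>100)&(X[:,2]<700)&(X[:,0]>100)&(X[:,0]<800)]
        if len(s): print(n,y0,len(s),s.min(0).round(),s.max(0).round())
    s=tost(X); 
    for nm,b in(("left",(70,140,-130,130)),("bott",(-180,-75,-140,120))):
        q=s[(s[:,1]>b[0])&(s[:,1]<b[1])&(s[:,0]>b[2])&(s[:,0]<b[3])&(s[:,2]>80)]; print(nm,[ (q[(q[:,0]>x)&(q[:,0]<x+20)].max(0).round().tolist(),q[(q[:,0]>x)&(q[:,0]<x+20)].min(0).round().tolist()) if ((q[:,0]>x)&(q[:,0]<x+20)).any() else 0 for x in range(-140,120,20)])
```

```text
scene -750 236 [ 707. -749.  170.] [ 800. -651.  226.]
scene -650 570 [ 702. -649.  164.] [ 799. -551.  266.]
scene -550 863 [ 699. -550.  181.] [ 799. -450.  264.]
scene -450 1081 [ 273. -450.  106.] [ 800. -350.  423.]
scene -350 2375 [ 271. -350.  118.] [ 800. -250.  427.]
scene -250 2691 [ 671. -250.  141.] [ 800. -150.  435.]
scene -150 1097 [ 148. -150.  100.] [800. -50. 477.]
scene -50 14762 [100. -50. 100.] [799.  50. 479.]
scene 50 12072 [100.  50. 100.] [798. 105. 341.]
left [0, 0, 0, ([-60.0, 93.0, 101.0], [-72.0, 81.0, 80.0]), ([-44.0, 91.0, 99.0], [-60.0, 81.0, 80.0]), ([-21.0, 89.0, 84.0], [-40.0, 77.0, 80.0]), ([-1.0, 89.0, 87.0], [-18.0, 71.0, 80.0]), 0, 0, 0, 0, 0, 0]
bott [0, 0, 0, ([-60.0, -108.0, 93.0], [-75.0, -135.0, 80.0]), ([-47.0, -109.0, 94.0], [-60.0, -134.0, 82.0]), 0, 0, ([20.0, -104.0, 109.0], [6.0, -135.0, 80.0]), ([40.0, -100.0, 122.0], [20.0, -134.0, 80.0]), 0, 0, 0, 0]
side -750 334 [ 122. -750.  201.] [ 757. -650.  336.]
side -650 495 [ 117. -650.  190.] [ 760. -550.  372.]
side -550 274 [ 130. -550.  187.] [ 756. -450.  364.]
side -450 774 [ 268. -450.  100.] [ 747. -350.  376.]
side -350 1727 [ 262. -350.  100.] [ 800. -250.  427.]
side -250 2823 [ 263. -250.  101.] [ 800. -150.  439.]
side -150 2571 [ 255. -150.  100.] [800. -50. 445.]
side -50 7020 [100. -50. 100.] [800.  50. 449.]
side 50 5460 [100.  50. 100.] [800. 104. 339.]
left [0, 0, 0, ([-60.0, 93.0, 100.0], [-69.0, 82.0, 80.0]), ([-41.0, 91.0, 98.0], [-59.0, 78.0, 80.0]), ([-20.0, 87.0, 82.0], [-40.0, 74.0, 80.0]), ([-2.0, 88.0, 85.0], [-19.0, 71.0, 80.0]), 0, 0, 0, 0, 0, 0]
bott [0, 0, 0, ([-61.0, -109.0, 93.0], [-72.0, -129.0, 80.0]), ([-46.0, -110.0, 92.0], [-60.0, -138.0, 80.0]), 0, 0, ([20.0, -104.0, 101.0], [12.0, -128.0, 80.0]), ([39.0, -98.0, 121.0], [20.0, -128.0, 80.0]), ([41.0, -121.0, 81.0], [41.0, -121.0, 81.0]), 0, 0, 0]
```

Run:
```python
from h import *
X=np.vstack([cloud(n+"0.npz")[0] for n in("scene","side")])
for y0 in range(-750,100,50):
    for lo,hi in((20,150),(150,300),(300,480)):
        s=X[(X[:,1]>y0)&(X[:,1]<y0+50)&(X[:,2]>lo)&(X[:,2]<hi)&(X[:,0]>100)&(X[:,0]<700)]
        h,e=np.histogram(s[:,0],np.arange(100,701,25)); print(y0,lo,[(int(a),int(b)) for a,b in zip(e,h) if b>3])
```

```text
-750 20 [(300, 22), (675, 5)]
-750 150 []
-750 300 []
-700 20 [(300, 24), (675, 9)]
-700 150 [(125, 57), (150, 98), (175, 10)]
-700 300 [(125, 14), (150, 36), (175, 77)]
-650 20 [(300, 26)]
-650 150 [(150, 8)]
-650 300 [(150, 83), (175, 13)]
-600 20 [(300, 25)]
-600 150 [(100, 12), (125, 83)]
-600 300 [(125, 21), (150, 135)]
-550 20 [(300, 21), (425, 33), (450, 19), (475, 10), (500, 16), (525, 43), (550, 27)]
-550 150 [(125, 21), (150, 10)]
-550 300 [(125, 6), (150, 64)]
-500 20 [(450, 44), (475, 138), (500, 102), (525, 66), (600, 51), (625, 25)]
-500 150 [(675, 4)]
-500 300 []
-450 20 [(275, 140), (525, 20), (600, 280), (625, 181)]
-450 150 [(275, 171), (675, 20)]
-450 300 []
-400 20 [(250, 31), (275, 215), (450, 36), (475, 24)]
-400 150 [(250, 6), (275, 280), (675, 96)]
-400 300 []
-350 20 [(250, 22), (275, 198), (425, 5), (450, 54), (475, 52), (500, 50), (525, 93), (550, 90), (575, 78), (600, 48), (625, 36)]
-350 150 [(250, 20), (275, 288), (675, 150)]
-350 300 []
-300 20 [(250, 30), (275, 158), (475, 24), (500, 88), (525, 153), (550, 122), (575, 190), (600, 198), (625, 144)]
-300
[... 980 characters left out ...]
1242), (175, 1961), (200, 1206), (225, 1532), (250, 947)]
0 20 [(225, 28), (250, 36), (450, 314), (475, 252), (500, 291), (525, 732), (550, 517), (575, 282), (600, 134), (625, 203), (650, 253), (675, 251)]
0 150 [(100, 605), (125, 785), (150, 131), (175, 17), (225, 171), (250, 561)]
0 300 [(125, 1078), (150, 2053), (175, 2438), (200, 1666), (225, 1878), (250, 166)]
50 20 [(100, 62), (125, 70), (150, 70), (175, 66), (200, 61), (225, 77), (450, 173), (475, 726), (500, 471), (525, 520), (550, 427), (575, 506), (600, 151), (625, 11), (650, 153), (675, 139)]
50 150 [(100, 2202), (125, 2576), (150, 2762), (175, 2662), (200, 2357), (225, 1874), (250, 78)]
50 300 [(175, 489), (200, 118), (225, 153)]
```

Run:
```python
from h import *
z=np.load("side0.npz")
for u,v in((428,42),(430,60),(420,80),(450,85),(440,120),(435,150),(440,180),(452,110),(415,100),(500,60),(515,130)):
    d=z['d'][v,u]; print(u,v,(z['R'].T@(np.array([(u-z['cx'])/z['fx']*d,(v-z['cy'])/z['fy']*d,d])-z['t'])).round())
z=np.load("wrist0.npz"); print(z['d'][::50,::80].round())
```

```text
428 42 [ 279. -349.  291.]
430 60 [ 278. -305.  251.]
420 80 [ 284. -371.  170.]
450 85 [291. -53. 261.]
440 120 [ 286. -104.  149.]
435 150 [ 281. -120.   50.]
440 180 [ -135. -1239.  -758.]
452 110 [ -477. -2222.  -699.]
415 100 [ 288. -394.   96.]
500 60 [222.  34. 342.]
515 130 [183.  98. 210.]
[[ 127.  148.  199.  328.  328.  326.  298.  308.]
 [ 945.  313.  335. 1031.  395.  294.  340.  332.]
 [1028. 1057. 1072. 1082. 1083. 1080. 1074.  357.]
 [ 352.  500.  882. 1131. 1134. 1129. 1127.  759.]
 [ 331.  532. 1184. 1181. 1181. 1183. 1176. 1176.]
 [1266. 1250.   87. 1230. 1233.  173.   89. 1243.]
 [ 943.   61.   84. 1294. 1290. 1295.   82.   61.]
 [ 520.   62.   59.   61.   62.   60.   60.   62.]]
```

{"name": "play_rows", "arguments": {"targets": [{"linear": [40,-10,-60],"turn": 0},{"linear": [90,-20,-110],"turn": 0},{"linear": [150,-35,-148],"turn": 0},{"linear": [210,-50,-148],"turn": 0},{"linear": [280,-67,-148],"turn": 0.1},{"linear": [310,-120,-148],"turn": 0.2},{"linear": [330,-180,-148],"turn": 0.3},{"linear": [350,-240,-148],"turn": 0.4},{"linear": [375,-300,-148],"turn": 0.51},{"linear": [395,-360,-148],"turn": 0.51},{"linear": [410,-420,-148],"turn": 0.51},{"linear": [423,-480,-148],"turn": 0.51},{"linear": [435,-530,-148],"turn": 0.51},{"linear": [435,-557,-148],"turn": 0.51},{"linear": [435,-557,-148],"turn": 0.51},{"linear": [435,-557,-148],"turn": 0.51}], "hand": 60}}

```text
t: 2.15
eef_pos: [439.2, 31.7, 440.2]
tcp_rot: [3.141, -0.0, -0.282]
ft_force: [-0.9, -0.3, 0.2]
opening: 0.632
```

Run:
```python
from cell import env
import cv2,numpy as np
c=env.camera_params("wrist"); p,d=env.read_camera("wrist"); cv2.imwrite("pics/w1.png",p[:,:,::-1]); np.savez("w1.npz",p=p,d=d,**c)
from h import *
f=c['fx']; v,u=np.mgrid[:400,:640]; dx=u-c['cx']; dy=v-c['cy']; r=np.hypot(dx,dy)+1e-9; th=r/f
k=np.where(th<1.3,np.tan(th)/r,0); P=np.stack([dx*k*d,dy*k*d,d],-1); W=(P-c['t'])@c['R']
m=(d>0)&(th<1.3); X=tost(W[m]); np.save("w1pts.npy",X)
im=np.full((520,700,3),255,np.uint8)
for q in X:
    if abs(q[0])<170 and abs(q[1])<125 and q[2]>3:
        z=q[2]; col=(0,0,255) if 60<z<69 else (0,160,0) if 69<z<78 else (255,120,0) if z>=78 else (200,200,200)
        cv2.circle(im,(int((q[0]+170)*2),int((125-q[1])*2)),1,col,-1)
cv2.imwrite("pics/w1top.png",im)
```

```text
(no output)
```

View pics/w1.png

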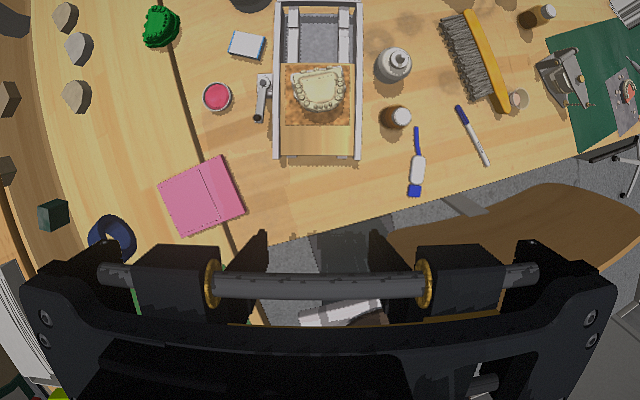

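View pics/w1top.png

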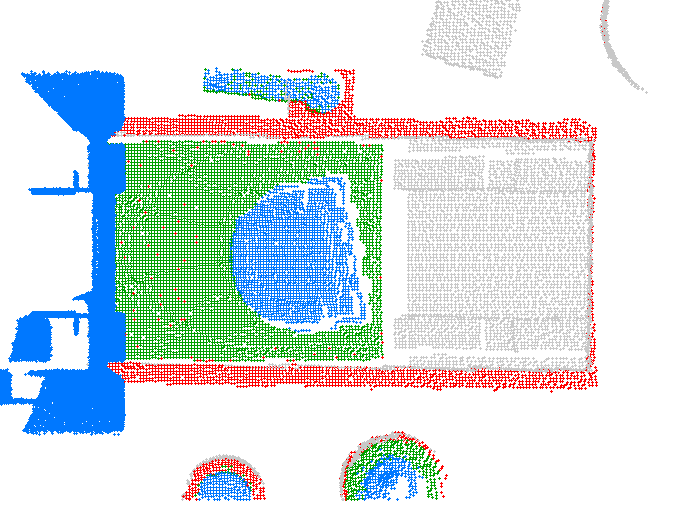

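{"name": "play_rows", "arguments": {"targets": [{"linear": [0,0,60]},{"linear": [0,0,120]},{"linear": [0,0,180]},{"linear": [0,0,235]},{"linear": [0,0,275]},{"linear": [0,0,300]},{"linear": [0,0,310]},{"linear": [0,0,310]},{"linear": [5,0,310]},{"linear": [9,0,310]},{"linear": [11,0,310]},{"linear": [13,0,310]},{"linear": [13,0,310]}], "hand": 60}}

```text
validation failed for argument at $.ta...
```

Turn must be given in each row.

{"name": "play_rows", "arguments": {"targets": [{"linear": [0,0,60],"turn": 0},{"linear": [0,0,120],"turn": 0},{"linear": [0,0,180],"turn": 0},{"linear": [0,0,235],"turn": 0},{"linear": [0,0,275],"turn": 0},{"linear": [0,0,300],"turn": 0},{"linear": [0,0,310],"turn": 0},{"linear": [0,0,310],"turn": 0},{"linear": [5,0,310],"turn": 0},{"linear": [9,0,310],"turn": 0},{"linear": [11,0,310],"turn": 0},{"linear": [13,0,310],"turn": 0},{"linear": [13,0,310],"turn": 0}], "hand": 60}}

```text
t: 3.82
eef_pos: [451.7, 28.4, 130.3]
tcp_rot: [3.142, -0.0, -0.282]
ft_force: [-0.3, -0.3, 0.5]
opening: 0.629
```

{"name": "play_rows", "arguments": {"targets": [{"linear": [2,0,0],"turn": 0},{"linear": [4,0,0],"turn": 0},{"linear": [7,0,0],"turn": 0},{"linear": [10,0,0],"turn": 0},{"linear": [14,0,0],"turn": 0},{"linear": [18,0,0],"turn": 0},{"linear": [22,0,0],"turn": 0},{"linear": [26,0,0],"turn": 0},{"linear": [30,0,0],"turn": 0}]}}

```text
t: 4.95
eef_pos: [479.5, 20.2, 130.1]
tcp_rot: [3.141, 0.003, -0.282]
ft_force: [-6.2, 2.6, 3.7]
opening: 0.632
```

Run:
```python
from cell import env
import cv2,numpy as np
print(env.state()['ft_force'],env.state()['eef_pos'])
p,d=env.read_camera("side"); cv2.imwrite("pics/s2.png",cv2.resize(p[110:225,260:440,::-1],None,fx=4.4,fy=4.4,interpolation=2))
```

```text
[-6.1536057   2.62525792  3.66497389] [479.47550511  20.20257281 130.11166088]
```

View pics/s2.png

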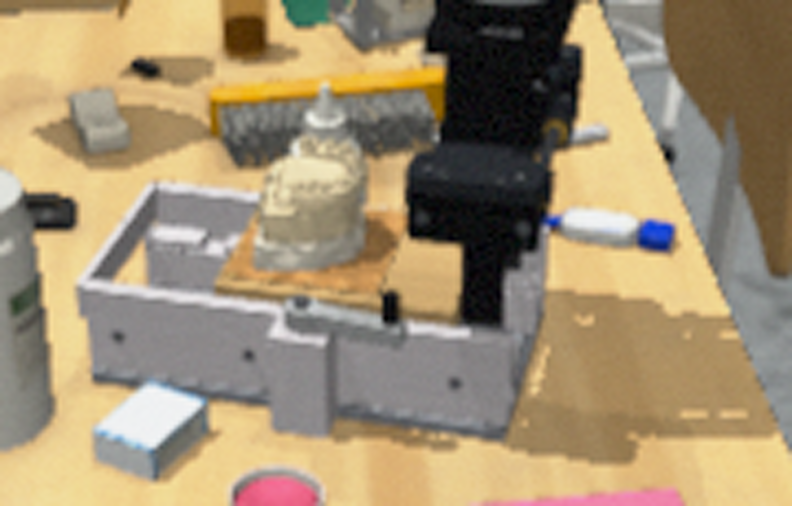

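{"name": "play_rows", "arguments": {"targets": [{"linear": [4,0,0],"turn": 0},{"linear": [8,0,0],"turn": 0},{"linear": [12,0,0],"turn": 0},{"linear": [16,0,0],"turn": 0},{"linear": [20,0,0],"turn": 0},{"linear": [24,0,0],"turn": 0},{"linear": [28,0,0],"turn": 0},{"linear": [32,0,0],"turn": 0},{"linear": [36,0,0],"turn": 0},{"linear": [40,0,0],"turn": 0},{"linear": [43,0,0],"turn": 0}]}}

```text
t: 6.38
eef_pos: [522.0, 8.0, 130.2]
tcp_rot: [3.142, -0.0, -0.282]
ft_force: [-2.5, 0.9, -1.4]
opening: 0.631
```

{"name": "play_rows", "arguments": {"targets": [{"linear": [1,0,0],"turn": 0},{"linear": [2,0,0],"turn": 0},{"linear": [3,0,0],"turn": 0},{"linear": [4,0,0],"turn": 0},{"linear": [5,0,0],"turn": 0}]}}

```text
t: 7.0
eef_pos: [526.2, 6.7, 130.3]
tcp_rot: [3.141, 0.001, -0.282]
ft_force: [-5.9, -0.4, 3.5]
opening: 0.631
```

{"name": "play_rows", "arguments": {"targets": [{"linear": [1,0,0],"turn": 0},{"linear": [2,0,0],"turn": 0},{"linear": [3,0,0],"turn": 0},{"linear": [4,0,0],"turn": 0},{"linear": [4,0,0],"turn": 0}]}}

```text
t: 7.62
eef_pos: [529.6, 5.8, 130.3]
tcp_rot: [3.141, 0.002, -0.282]
ft_force: [-8.2, 2.1, 5.6]
opening: 0.634
```

Run:
```python
from cell import env
import cv2,numpy as np
from h import *
print(env.state()['ft_force'],env.state()['eef_pos'])
p,d=env.read_camera("side"); np.savez("s3.npz",p=p,d=d,**env.camera_params("side")); cv2.imwrite("pics/s3.png",cv2.resize(p[110:225,260:440,::-1],None,fx=4.4,fy=4.4,interpolation=2))
X=tost(cloud("s3.npz")[0]); b=X[(abs(X[:,1])<48)&(X[:,0]>60)&(X[:,0]<105)&(X[:,2]>55)&(X[:,2]<79)]
print(len(b),np.percentile(b,[2,50,98],axis=0).round(1))
```

```text
[-8.24689887  2.13114097  5.58057194] [529.57961667   5.78010745 130.27043007]
117 [[ 60.5 -14.4  64.5]
 [ 82.   35.5  67.9]
 [100.3  47.   77.4]]
```

View pics/s3.png

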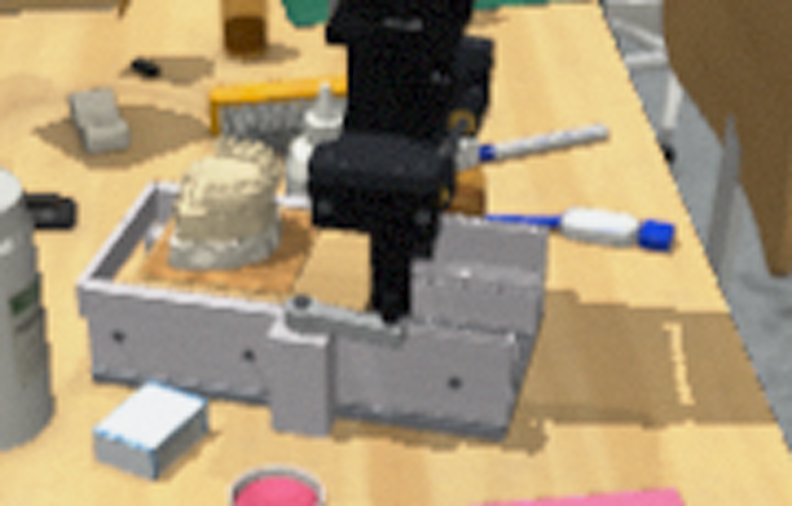

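{"name": "play_rows", "arguments": {"targets": [{"linear": [-8,0,0],"turn": 0},{"linear": [-30,0,0],"turn": 0},{"linear": [-50,0,0],"turn": 0},{"linear": [-65,0,-40],"turn": 0},{"linear": [-80,0,-90],"turn": 0},{"linear": [-90,0,-140],"turn": 0},{"linear": [-90,0,-180],"turn": 0},{"linear": [-90,0,-180],"turn": 0}], "hand": 60}}

```text
t: 8.68
eef_pos: [444.6, 30.6, 312.9]
tcp_rot: [-3.14, -0.007, -0.282]
ft_force: [0.2, 0.9, -0.4]
opening: 0.631
```

Run:
```python
from cell import env
import cv2,numpy as np
from h import *
c=env.camera_params("wrist"); p,d=env.read_camera("wrist"); cv2.imwrite("pics/w2.png",p[:,:,::-1])
f=c['fx']; v,u=np.mgrid[:400,:640]; dx=u-c['cx']; dy=v-c['cy']; r=np.hypot(dx,dy)+1e-9; th=r/f
k=np.where(th<1.3,np.tan(th)/r,0); P=np.stack([dx*k*d,dy*k*d,d],-1); W=(P-c['t'])@c['R']
X2=tost(W[(d>0)&(th<1.3)])
p,d=env.read_camera("side"); np.savez("s4.npz",p=p,d=d,**env.camera_params("side"))
for nm,X in(("w1",np.load("w1pts.npy")),("w2",X2),("side",tost(cloud("s4.npz")[0]))):
    c=X[(X[:,1]>66)&(X[:,1]<110)&(X[:,0]>-80)&(X[:,0]<20)&(X[:,2]>76)&(X[:,2]<85)]
    pg=X[(X[:,1]>70)&(X[:,1]<105)&(X[:,0]>-80)&(X[:,0]<-30)&(X[:,2]>94)&(X[:,2]<103)]
    print(nm,len(c),np.percentile(c,[1,99],axis=0).round(1).tolist(),np.polyfit(c[c[:,0]<-15][:,0],c[c[:,0]<-15][:,1],1),'peg',len(pg),np.median(pg,0),pg.min(0),pg.max(0))
    b=X[(abs(X[:,1])<48)&(X[:,0]>-60)&(X[:,0]<105)&(X[:,2]>58)&(X[:,2]<75)]
    for x in range(-50,100,10):
        q=b[(b[:,0]>x)&(b[:,0]<x+10)]; print((x,len(q),np.median(q[:,2]).round(1)) if len(q)>5 else x,end=' ')
    print(b[:,0].min(),b[:,0].max())
    s=X[(abs(X[:,1])<40)&(X[:,0]>110)&(X[:,0]<140)&(X[:,2]>60)&(X[:,2]<70)]; print('stop',np.percentile(s[:,0],[1,99]) if len(s) else 0)
```

```text
w1 374 [[-67.5, 69.0, 76.4], [-1.0, 89.7, 84.2]] [-0.09872016 77.67009433] peg 34 [-60.49324515  84.92221702  96.39616497] [-64.82153089  81.68519843  94.5904288 ] [-56.12291428  90.73269635  98.40127389]
(-50, 220, np.float64(72.9)) (-40, 125, np.float64(72.7)) (-30, 97, np.float64(72.7)) (-20, 87, np.float64(72.3)) (-10, 76, np.float64(72.5)) (0, 133, np.float64(72.7)) (10, 327, np.float64(72.5)) (20, 55, np.float64(70.0)) 30 40 50 60 70 80 90 -59.99681199184204 21.098864913558398
stop [124.20598897 127.03536297]
w2 706 [[-68.2, 69.1, 76.4], [-0.4, 89.5, 83.7]] [-0.10981221 77.0478701 ] peg 67 [-60.75078864  85.15404148  96.54377278] [-65.94325152  80.07300757  94.38244692] [-55.8878404   89.52551363  98.06929701]
-50 (-40, 694, np.float64(63.6)) (-30, 791, np.float64(63.7)) (-20, 790, np.float64(63.8)) (-10, 774, np.float64(63.8)) (0, 805, np.float64(64.1)) (10, 747, np.float64(65.7)) (20, 767, np.float64(65.8)) (30, 400, np.float64(65.8)) (40, 247, np.float64(65.8)) (50, 167, np.float64(65.7)) (60, 137, np.float64(65.8)) (70, 110, np.float64(65.4)) (80, 10, np.float64(65.2)) 90 -38.67805599269903 81.37589703073637
stop 0
side 120 [[-68.8, 74.6, 76.2], [-3.5, 93.2, 84.6]] [-0.14869492 79.45414993] peg 13 [-60.92342198  88.31062501  97.2043885 ] [-65.17296264  82.40891909  95.12088907] [-58.1022167   91.87660489  99.47126369]
-50 (-40, 86, np.float64(65.4)) (-30, 73, np.float64(66.1)) (-20, 76, np.float64(65.9)) (-10, 69, np.float64(65.7)) (0, 76, np.float64(66.2)) (10, 74, np.float64(68.0)) (20, 69, np.float64(68.1)) (30, 42, np.float64(68.0)) (40, 25, np.float64(68.0)) (50, 25, np.float64(68.4)) (60, 21, np.float64(68.4)) (70, 23, np.float64(68.7)) (80, 19, np.float64(67.6)) (90, 41, np.float64(67.1)) -39.3979597286586 100.25752169454309
stop [122.68566493 130.46417219]
```

View pics/w2.png

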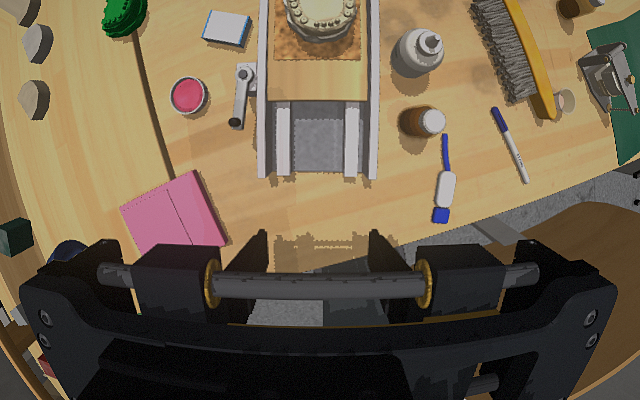

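Run:
```python
import numpy as np
from cell import env
s=env.state(); e=s['eef_pos']; print(e,s['tcp_rot'])
a=-.282; O=np.array([574.05,-6.87])
e0=np.array([np.cos(a),np.sin(a)]); n=np.array([-np.sin(a),np.cos(a)])
d=e[:2]-O; ex,ey=d@e0,d@n; print(ex,ey)
for q,g in [(-.12,35),(-.12,20),(-.12,17),(0,17),(.1,17),(.2,17),(.3,17),(.4,17),(.5,17),(.6,17),(.7,17),(.8,17),(.9,17),(1.,17),(1.1,17),(1.2,17),(1.3,17),(1.4,17),(1.5,17),(1.57,17),(1.57,14)]:
    x=-5-52*np.cos(q)-g*np.sin(q); y=79-52*np.sin(q)+g*np.cos(q)
    print(q,g,'tool x %.1f y %.1f z %.1f turn %.2f'%(x-ex,-(y-ey),e[2]-164,-q))
```

```text
[443.83844841  30.6027637  310.02731304] [-3.14148049e+00 -1.23672217e-03 -2.82224840e-01]
-135.49611612275294 -0.2422869893339925
-0.12 35 tool x 83.1 y -120.2 z 146.0 turn 0.12
-0.12 20 tool x 81.3 y -105.3 z 146.0 turn 0.12
-0.12 17 tool x 80.9 y -102.3 z 146.0 turn 0.12
0 17 tool x 78.5 y -96.2 z 146.0 turn 0.00
0.1 17 tool x 77.1 y -91.0 z 146.0 turn -0.10
0.2 17 tool x 76.2 y -85.6 z 146.0 turn -0.20
0.3 17 tool x 75.8 y -80.1 z 146.0 turn -0.30
0.4 17 tool x 76.0 y -74.7 z 146.0 turn -0.40
0.5 17 tool x 76.7 y -69.2 z 146.0 turn -0.50
0.6 17 tool x 78.0 y -63.9 z 146.0 turn -0.60
0.7 17 tool x 79.8 y -58.7 z 146.0 turn -0.70
0.8 17 tool x 82.1 y -53.8 z 146.0 turn -0.80
0.9 17 tool x 84.9 y -49.1 z 146.0 turn -0.90
1.0 17 tool x 88.1 y -44.7 z 146.0 turn -1.00
1.1 17 tool x 91.8 y -40.6 z 146.0 turn -1.10
1.2 17 tool x 95.8 y -36.9 z 146.0 turn -1.20
1.3 17 tool x 100.2 y -33.7 z 146.0 turn -1.30
1.4 17 tool x 104.9 y -30.9 z 146.0 turn -1.40
1.5 17 tool x 109.9 y -28.6 z 146.0 turn -1.50
1.57 17 tool x 113.5 y -27.3 z 146.0 turn -1.57
1.57 14 tool x 116.5 y -27.3 z 146.0 turn -1.57
```

{"name": "play_rows", "arguments": {"targets": [{"linear": [35,-50,0],"turn": 0.06},{"linear": [70,-95,0],"turn": 0.12},{"linear": [83,-120,20],"turn": 0.12},{"linear": [83,-120,70],"turn": 0.12},{"linear": [83,-120,115],"turn": 0.12},{"linear": [83,-120,140],"turn": 0.12},{"linear": [83,-120,146],"turn": 0.12},{"linear": [83,-120,146],"turn": 0.12},{"linear": [82,-112,146],"turn": 0.12},{"linear": [81,-107,146],"turn": 0.12},{"linear": [81,-107,146],"turn": 0.12}], "hand": 0}}

```text
t: 10.15
eef_pos: [551.5, 110.3, 164.8]
tcp_rot: [-3.141, -0.001, -0.403]
ft_force: [-0.8, -0.5, 0.7]
opening: 0.006
```

Run:
```python
from cell import env
import cv2,numpy as np
s=env.state();print(s['t'],s['ft_force'],s['eef_pos'],s['opening'])
a=env.read_camera("side")[0][90:225,260:440,::-1]
cv2.imwrite("pics/s5.png",cv2.resize(a,None,fx=4.2,fy=4.2,interpolation=2))
a=env.read_camera("scene")[0][120:270,300:500,::-1]
cv2.imwrite("pics/s5b.png",cv2.resize(a,None,fx=3.9,fy=3.9,interpolation=2))
```

```text
10.15 [-0.79695902 -0.49185568  0.65416448] [551.47070935 110.33937497 164.8283962 ] 0.0056728708633512655
```

View pics/s5.png

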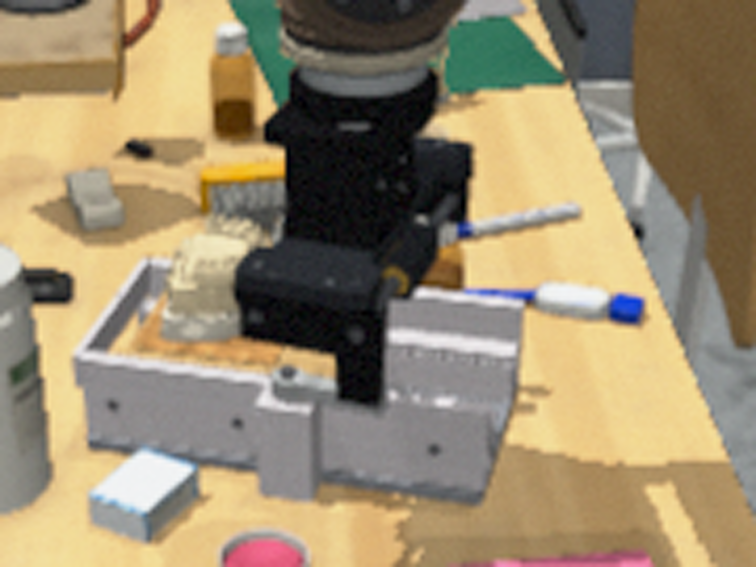

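View pics/s5b.png

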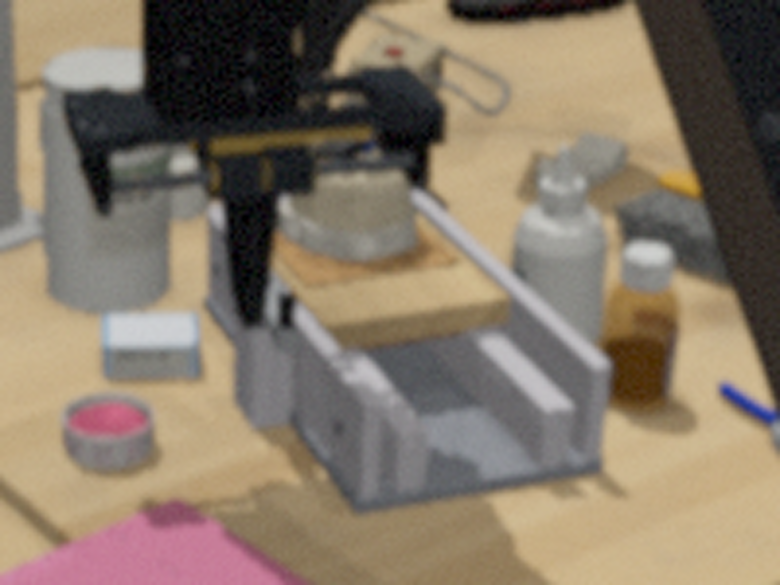

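Run:
```python
import numpy as np
from cell import env
s=env.state(); e=s['eef_pos']; y0=s['tcp_rot'][2]
a=-.282; O=np.array([574.05,-6.87])
e0=np.array([np.cos(a),np.sin(a)]); n=np.array([-np.sin(a),np.cos(a)])
tx=np.array([np.cos(y0),np.sin(y0)]); ty=np.array([np.sin(y0),-np.cos(y0)])
for q in list(np.arange(-.1,1.55,.1))+[1.57,1.6,1.62]:
    g=16
    x=-5-52*np.cos(q)-g*np.sin(q); y=79-52*np.sin(q)+g*np.cos(q)
    w=O+x*e0+y*n-e[:2]
    print('%.2f: [%.1f, %.1f] turn %.2f'%(q,w@tx,w@ty,-(q+a-y0)))
```

```text
-0.10: [-0.1, 6.6] turn -0.02
0.00: [-1.3, 11.9] turn -0.12
0.10: [-2.0, 17.3] turn -0.22
0.20: [-2.2, 22.7] turn -0.32
0.30: [-1.8, 28.2] turn -0.42
0.40: [-0.9, 33.5] turn -0.52
0.50: [0.6, 38.8] turn -0.62
0.60: [2.6, 43.8] turn -0.72
0.70: [5.0, 48.7] turn -0.82
0.80: [8.0, 53.3] turn -0.92
0.90: [11.4, 57.5] turn -1.02
1.00: [15.2, 61.4] turn -1.12
1.10: [19.3, 64.9] turn -1.22
1.20: [23.8, 68.0] turn -1.32
1.30: [28.6, 70.6] turn -1.42
1.40: [33.6, 72.7] turn -1.52
1.50: [38.8, 74.3] turn -1.62
1.57: [42.5, 75.1] turn -1.69
1.60: [44.1, 75.4] turn -1.72
1.62: [45.2, 75.5] turn -1.74
```

Sweep the first half, then check.

{"name": "play_rows", "arguments": {"targets": [{"linear": [0,3,0],"turn": 0},{"linear": [0,6.5,0],"turn": -0.02},{"linear": [-1.3,12,0],"turn": -0.12},{"linear": [-2,17.3,0],"turn": -0.22},{"linear": [-2.2,22.7,0],"turn": -0.32},{"linear": [-1.8,28.2,0],"turn": -0.42},{"linear": [-0.9,33.5,0],"turn": -0.52},{"linear": [0.6,38.8,0],"turn": -0.62},{"linear": [2.6,43.8,0],"turn": -0.72},{"linear": [5,48.7,0],"turn": -0.82},{"linear": [5,48.7,0],"turn": -0.82}]}}

```text
t: 11.62
eef_pos: [537.1, 63.7, 164.2]
tcp_rot: [3.142, 0.0, 0.417]
ft_force: [0.1, 0.9, 0.1]
opening: 0.006
```

Run:
```python
from cell import env
import cv2,numpy as np
s=env.state();print(s['t'],s['ft_force'],s['eef_pos'],s['tcp_rot'])
a=env.read_camera("side")[0][90:225,260:440,::-1]
cv2.imwrite("pics/s6.png",cv2.resize(a,None,fx=4.2,fy=4.2,interpolation=2))
e=s['eef_pos']; y0=s['tcp_rot'][2]
a=-.282; O=np.array([574.05,-6.87])
e0=np.array([np.cos(a),np.sin(a)]); n=np.array([-np.sin(a),np.cos(a)])
tx=np.array([np.cos(y0),np.sin(y0)]); ty=np.array([np.sin(y0),-np.cos(y0)])
for q in list(np.arange(.7,1.55,.1))+[1.57,1.6,1.62]:
    g=15
    x=-5-52*np.cos(q)-g*np.sin(q); y=79-52*np.sin(q)+g*np.cos(q)
    w=O+x*e0+y*n-e[:2]
    print('%.2f: [%.1f, %.1f] turn %.2f'%(q,w@tx,w@ty,-(q+a-y0)))
```

```text
11.625 [0.06115849 0.94166365 0.12474211] [537.05248301  63.72560465 164.1910782 ] [3.14152389e+00 8.83121471e-05 4.17277068e-01]
0.70: [0.2, 0.9] turn -0.00
0.80: [-1.0, 6.2] turn -0.10
0.90: [-1.7, 11.5] turn -0.20
1.00: [-1.9, 16.9] turn -0.30
1.10: [-1.5, 22.3] turn -0.40
1.20: [-0.6, 27.7] turn -0.50
1.30: [0.9, 32.9] turn -0.60
1.40: [2.8, 37.9] turn -0.70
1.50: [5.3, 42.7] turn -0.80
1.57: [7.3, 46.0] turn -0.87
1.60: [8.2, 47.3] turn -0.90
1.62: [8.8, 48.2] turn -0.92
```

View pics/s6.png

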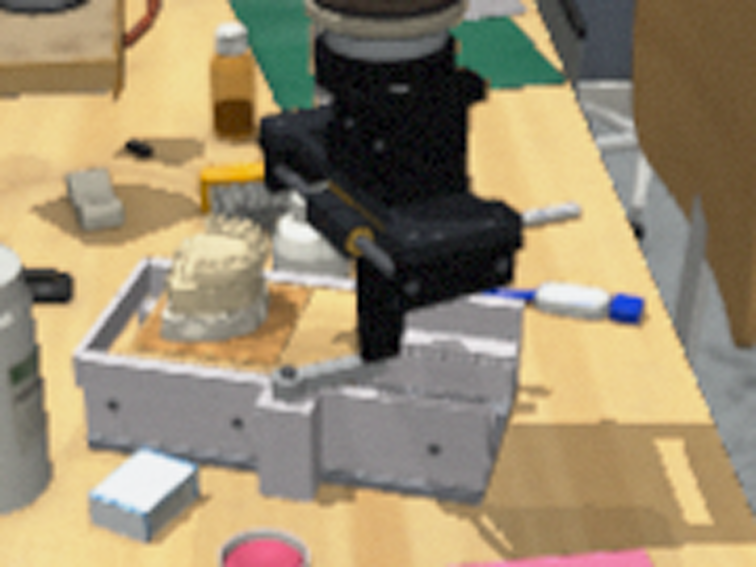

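{"name": "play_rows", "arguments": {"targets": [{"linear": [-1,6,0],"turn": -0.1},{"linear": [-1.7,11.5,0],"turn": -0.2},{"linear": [-1.9,17,0],"turn": -0.3},{"linear": [-1.5,22.3,0],"turn": -0.4},{"linear": [-0.6,27.7,0],"turn": -0.5},{"linear": [1,33,0],"turn": -0.6},{"linear": [2.8,38,0],"turn": -0.7},{"linear": [5.3,42.7,0],"turn": -0.8},{"linear": [7.3,46,0],"turn": -0.87},{"linear": [7.3,46,0],"turn": -0.87}]}}

```text
t: 12.92
eef_pos: [562.4, 25.0, 164.1]
tcp_rot: [-3.141, 0.0, 1.286]
ft_force: [0.0, -0.3, 0.7]
opening: 0.004
```

{"name": "play_rows", "arguments": {"targets": [{"linear": [0,1,0],"turn": 0},{"linear": [0,2,0],"turn": 0},{"linear": [0,2,0],"turn": 0}]}}

```text
t: 13.3
eef_pos: [564.1, 24.5, 164.1]
tcp_rot: [-3.141, 0.0, 1.287]
ft_force: [-2.0, 0.1, 0.9]
opening: 0.005
```

Run:
```python
from cell import env
import cv2,numpy as np
s=env.state();print(s['t'],s['ft_force'],s['eef_pos'],s['tcp_rot'])
a=env.read_camera("side")[0][90:225,260:440,::-1]
cv2.imwrite("pics/s7.png",cv2.resize(a,None,fx=4.2,fy=4.2,interpolation=2))
a=env.read_camera("scene")[0][120:270,300:500,::-1]
cv2.imwrite("pics/s7b.png",cv2.resize(a,None,fx=3.9,fy=3.9,interpolation=2))
```

```text
13.3 [-1.96474456  0.13749115  0.88976395] [564.12690276  24.45343178 164.12009443] [-3.14104574e+00  1.95075502e-04  1.28720276e+00]
```

View pics/s7.png

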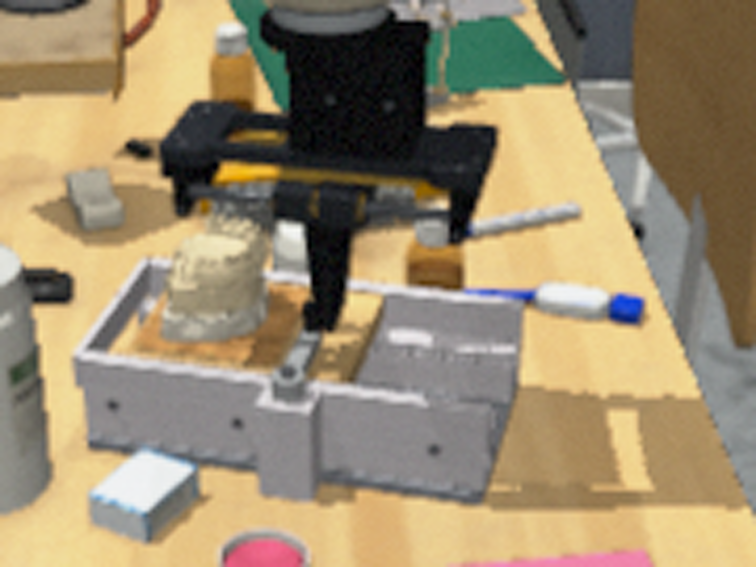

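View pics/s7b.png

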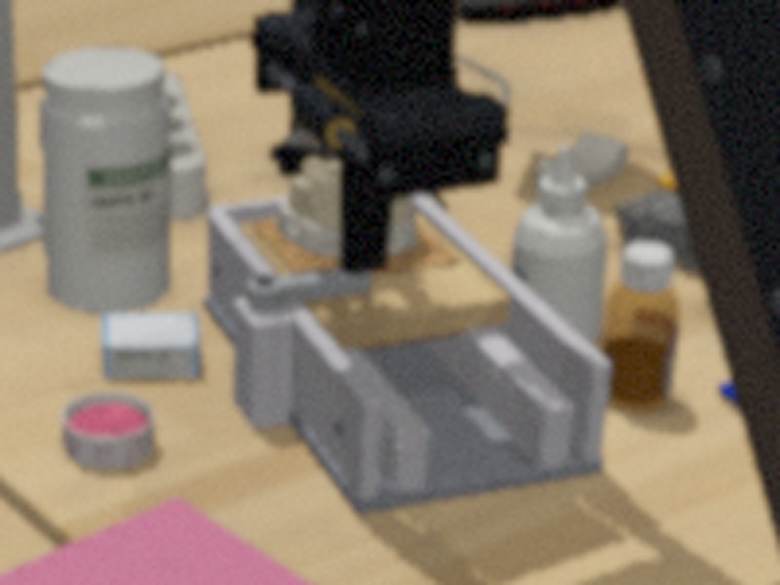

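{"name": "play_rows", "arguments": {"targets": [{"linear": [0,1,0],"turn": 0},{"linear": [0,2,0],"turn": 0},{"linear": [0,2,0],"turn": 0}]}}

```text
t: 13.78
eef_pos: [565.0, 24.1, 163.9]
tcp_rot: [-3.138, 0.001, 1.288]
ft_force: [-8.6, 1.5, 2.6]
opening: 0.008
```

{"name": "play_rows", "arguments": {"targets": [{"linear": [0,1,0],"turn": 0},{"linear": [0,1.5,0],"turn": 0},{"linear": [0,1.5,0],"turn": 0}]}}

```text
t: 14.15
eef_pos: [565.6, 23.9, 163.8]
tcp_rot: [-3.136, 0.001, 1.288]
ft_force: [-12.8, 3.4, 4.4]
opening: 0.005
```

{"name": "play_rows", "arguments": {"targets": [{"linear": [0,-5,0],"turn": 0},{"linear": [0,-20,0],"turn": 0},{"linear": [0,-30,-10],"turn": 0},{"linear": [0,-40,-60],"turn": 0},{"linear": [0,-60,-110],"turn": 0},{"linear": [0,-80,-160],"turn": 0},{"linear": [0,-80,-180],"turn": 0},{"linear": [0,-80,-180],"turn": 0},{"linear": [0,-80,-180],"turn": 0},{"linear": [0,-80,-180],"turn": 0}]}}

```text
t: 15.4
eef_pos: [490.7, 45.7, 343.1]
tcp_rot: [-3.14, 0.001, 1.288]
ft_force: [0.1, 0.1, -1.0]
opening: 0.005
```

Run:
```python
from cell import env
import cv2,numpy as np
from h import *
s=env.state();print(s['t'],s['ft_force'],s['eef_pos'])
p,d=env.read_camera("side"); np.savez("s8.npz",p=p,d=d,**env.camera_params("side"))
cv2.imwrite("pics/s8.png",cv2.resize(p[110:225,260:440,::-1],None,fx=4.2,fy=4.2,interpolation=2))
X=tost(cloud("s8.npz")[0]); X[:,0]+=3.7
k=X[(X[:,2]>76)&(X[:,2]<84)&(X[:,0]>-25)&(X[:,0]<15)&(X[:,1]>10)&(X[:,1]<95)]
pf=np.polyfit(k[:,1],k[:,0],1); print('bar',len(k),pf,'angle',np.pi/2+np.arctan(pf[0]),k.min(0),k.max(0))
pg=X[(X[:,2]>92)&(X[:,2]<103)&(X[:,0]>-25)&(X[:,0]<15)&(X[:,1]>10)&(X[:,1]<60)]; print('peg',len(pg),np.median(pg,0) if len(pg) else 0)
b=X[(abs(X[:,1])<48)&(X[:,0]>-60)&(X[:,0]<105)&(X[:,2]>58)&(X[:,2]<75)]; print('near',b[:,0].min(),np.median(b[b[:,0]<-15][:,2]))
```

```text
15.4 [ 0.13251462  0.09433355 -1.0221462 ] [490.71800351  45.72667885 343.06123377]
bar 85 [ 0.02486859 -9.2066336 ] angle 1.5956597895411408 [-15.54549589  22.47122295  76.01572088] [ 1.26601621 88.80561055 83.92193601]
peg 14 [-7.41144588 29.07652319 97.6122762 ]
near -35.92457014232993 65.72720177975926
```

View pics/s8.png

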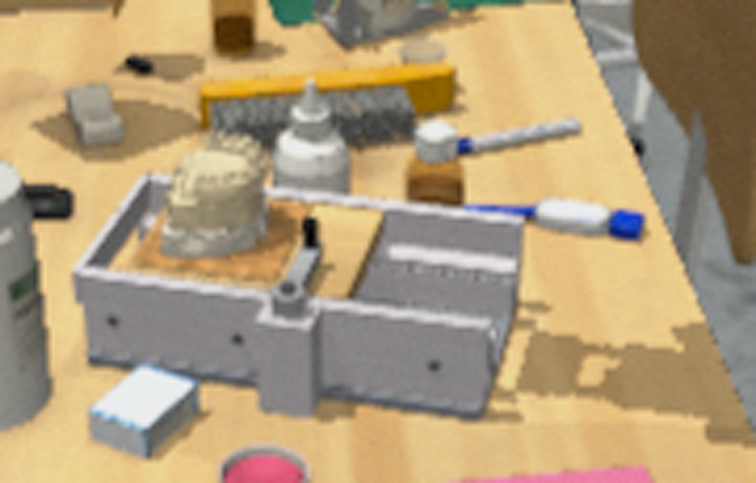

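Catch at ~1.57–1.60 rad against its stop, board down and level, cast upright and the robot clear.

```bash
python3 -c "
from cell import env
print(env.job_done())"
```

```text
the job is handed in; nothing more can be done
None
```

I pushed the board about 80 mm along the rails with both fingertips until it dropped and stopped against the notch walls. I then closed the fingers and swept the catch round by its peg to its stop, where the force rose to about 13 N. After that I backed off and rose clear, and handed the job in at about 15.5 s.

Last checks, all from the side camera:
- **Board:** the wood top stands about 65.7 mm above the bench (66 expected). The near edge lies at about stand x = -36 mm (-35 expected), so the board sits at about +34 mm.
- **Catch:** the bar measures about 1.59 rad, square across the board to within measuring error.
- **Cast and bystanders:** the cast stands upright on the cork. The bottles and carton look unmoved by eye. I did not measure them, and only the top edge of the wax pot is in the last picture.
- **Robot:** it touches nothing; the force reads about zero apart from a 1 N offset.

**Disagreements:** the depth data first put the stand's origin about 4 mm off along the push direction compared with the catch and peg, and I corrected for that. The wrist camera also read heights about 2 mm low.

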